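Park the ravioli tray under the riser and peg it in

TASK

Slide the wooden ravioli tray, flat on the tiles all the way, in under the low wooden riser, long side first, until it is fully home against the stop inside. Then lock it in by knocking the wooden stop peg fully down with the steel pounder rather than with the gripper itself, and stand the pounder back upright on the tiles. Leave the other things where they are.

Things in the scene. Friction and masses are not known exactly. Their poses are not given: they have to be found in the camera images.
- tray: loose open wooden ravioli tray with 12 square pockets, 110 (its x) x 150 (its y) x 30 mm high, walls 7 mm, 0.35 kg. Origin: centre of its underside. It starts on the tiles nearer the robot than the riser, well to the left or right of the bay; either long side may go in first
- riser: fixed low wooden riser. Origin: on the tiles below the middle of the board's front edge; x points into the bay (away from the robot), y left, z up. Board 200 deep x 212 wide, underside 38, top 50 mm above the tiles. Side cheeks from x = 0 to 200 mm, inner faces y = +-82, outer +-106 mm: a bay 164 mm wide. A cross bar inside, face at x = 98 mm, is the stop
- bay_home (a point): point on the tiles where the tray's origin lies when fully home (x = 43 mm, y = 0 in the riser's frame), fixed to the riser, same axes. The tray when home still stands 12 mm out in front of the board's edge
- stop_peg (a joint): wooden stop peg in the riser's tongue: 0 = up, 0.022 m = fully down (head on the board); stays where it is put, moves down under about 8 N. Down, its foot bars the way out, 5 mm in front of the tray; if the tray is not home the peg is blocked
- peg_top (a point): middle of the top of the peg's head (26 mm across, 8 mm thick, 16 mm shaft); 80 mm above the tiles when up, 58 mm down; at x = -25, y = -58 mm in the riser's frame. It stands in a tongue of the board that juts 44 mm out in front (x = -44 to 0, y = -82 to -38 mm, 38 to 50 mm above the tiles); the tray passes under the tongue
- pounder: loose steel meat pounder standing upright, 140 mm tall, 0.45 kg: flat round head 56 mm across from 0 to 22 mm height, then an upright round handle 22 to 24 mm thick, from 34 to 122 mm height, with a 30 mm pommel on top. Origin: centre of its flat underside, z along the handle
- jar: bystander: lever-top glass jar, 80 mm across, 115 mm high, standing on the riser
- timer: bystander: white plastic timer with a turning dial, 45 x 70 x 66 mm, standing on the riser
- jug: bystander: green ceramic jug, 116 mm across, 180 mm high, on the tiles at the right of the riser, handle to its y
- spider: bystander: steel spider (wire skimmer), dish 125 mm across, handle 180 mm along its x, lying on the tiles at the left of the riser
- ravioli_pin: bystander: wooden ravioli rolling pin with square pockets, 390 mm long along its x, 49 mm thick, lying at the left
- bowl: bystander: white bowl, 130 mm across, 55 mm high, at the right
Mind the look-alikes: they are no part of the job. Leave any white look-alike of the tray alone. Of the things shaped like the pounder, the steel one is meant.

How it is judged:
By the outcome, as a careful person would: the job done as asked, in the order asked, and still so for the second after the job is handed in, with the robot touching nothing.
It also fails if it takes over 72 s, if anything falls off the work surface, if the arm or the gripper's body presses on something with over 40 N, if the wrist force passes 120 N, or if a joint passes its speed limit or range.

ROBOT

A 6-joint arm with a two-finger parallel gripper is mounted at the origin on the work surface. World frame = base frame: x ahead of the robot, y to its left, z up, the work surface at z = 0. Lengths are in m, angles in rad, forces in N, time in s.
With the tool pointing down it reaches from about 0.35 to 0.975 m from the base axis. Payload 7.1 kg.
Tool frame: the origin (TCP) lies midway between the tips of the shut fingers; the grasp point (between the pads) lies 19 mm behind it; z points along the fingers, y is the line along which they close (so a half turn about z gives the same grasp; the last joint's range is limited). The gripper opens to 88 mm and grips with 3 to 60 N. Pads are 20 mm wide; open, the fingers measure 115 mm over their backs; the gripper's body (75 mm by 178 mm) begins 61 mm behind the grasp point.
Start: joints at [1.106, 0.423, 1.63, -0, 1.089, -0.019], TCP at [0.269, 0.564, 0.189] pointing down, gripper open.
Joint ranges: [-3, 3], [-0.9, 2.11], [0.09, 2.58], [-1.31, 4.45], [0.11, 2.69], [-2.54, 2.54]. Speed limits (rad/s): [2.39, 2.39, 3.01, 3.14, 3.14, 3.14].

INTERFACE

Orientations are given as a rotation vector (axis times angle).
In Python, from bench import state, read_camera, job_done gives the robot as it stands.
- The arm moves only by the tool apply_moves, never from a script. Its argument "commands" is one flat list of numbers, 7 for each row, row after row: the turn, a rotation vector about the tool's x, y, z in rad, then the shift along the tool's x, y, z in cm, then the finger opening in cm, from 0 to 8.78. A call has 1 to 20 rows; each row shifts and turns the commanded pose from where the row before left it, along the tool's axes as they then stand; what a row does not reach is not made up. A row lasts 1/8 s, in which the tool goes at most 62.5 mm and 10.7 degrees, less where a joint would pass 70% of its speed; a pose out of reach is approached as far as the arm can. A call is refused whole if a number of a shift passes 6.25 or a number of a turn 0.188, either way. A call with a gripper value outside its range is refused whole. The fingers move at their own pace and stop on an object; the grip force is fixed at half the most. Time passes only in rows, so rows that do not move let the fingers close. It gives the time, the measured TCP pose, the force, the opening and the grip force at its end, in the units of the state.
- state(): the state, without advancing time (a new reading comes with each control period).
- read_camera(name): name is "scene" or "top" or "wrist"; returns a dict with "image" (420x560x3 uint8, red, green, blue), "mtx" (3x3 intrinsics, pixels), "extrinsics" (4x4, takes a point from camera to world coordinates). Camera axes: x right, y up, looking along -z (the intrinsics and any distortion apply to the point x, -y, -z); pixel columns grow to the right and rows downward; lengths in m; the calibration is good to about 2 mm. A picture is of the moment at which its call begins. There is no depth.
- job_done(): hands the job in; it is judged then, once.
The state is a dict: "clock": time; "joints": joint angles; "qd": joint speeds; "effort": joint torques, N m; "position": TCP position; "tool_rot": TCP orientation; "ft_force": force on the tool from outside, world axes, zero at the start; "torque": the same for the moment, N m; "gripper_width": opening from 0.0 (shut) to 1.0 (fully open); "finger_force": force on a finger pad.
Only numpy, scipy, OpenCV 4.12 (cv2) and the standard library are available. Lean on these libraries where they do the work, as an engineer would, in place of code of your own. Each camera call takes 0.05 s, during which the arm holds its last target. There are 200 camera calls.

## Working session

There is one attempt and no reset: what is moved stays moved. The work goes in short steps, Python scripts to look and compute and a tool call to move; the robot and the scene stay as the last step left them, time stands still between calls to the robot, and variables do not carry over. Pictures are saved under pics/ and viewed, at most 10 in all, crops included, and the job is handed in when it is done.

Besides the shell and the picture viewer there is one more tool, called after "Call:" by a JSON object that holds its "fn" and its "kwargs", one argument or row to a line. apply_moves: Moves the arm, as the interface text tells. Its arguments: {"type":"object","properties":{"commands":{"type":"array"}},"required":["commands"]}

```bash
mkdir -p pics; python3 - <<'E'
from bench import state, read_camera
import cv2,pickle
print(state())
d={}
for n in("scene","top"):
    c=read_camera(n); d[n]=c
    cv2.imwrite(f"pics/{n}0.png",cv2.resize(c["image"][:,:,::-1],(800,600),interpolation=cv2.INTER_CUBIC)); print(n,c["mtx"],c["extrinsics"],[k for k in c])
pickle.dump(d,open("c0.pkl","wb"))
E
```

```text
{'clock': 0.0, 'joints': array([ 1.10598519e+00,  4.23847988e-01,  1.63070069e+00, -8.29228168e-06,
        1.08860119e+00, -1.90448934e-02]), 'qd': array([-0.00090623,  0.00034215, -0.00040166,  0.00053193, -0.00106686,
        0.00155156]), 'effort': array([-5.35889121e-04, -5.44632018e+01, -2.73661977e+01,  6.43259170e-02,
        2.28387793e-02, -1.39372974e-04]), 'position': array([0.26919476, 0.56336889, 0.18789308]), 'tool_rot': array([-6.94338018e-01, -3.06352646e+00,  2.37730593e-03]), 'ft_force': array([-1.15071968,  0.67242217,  0.35715024]), 'torque': array([-0.04326349,  0.02799609, -0.03066758]), 'finger_force': 0.0, 'gripper_width': 1.0019320581733173}
scene [[503.95313578   0.         279.50456549]
 [  0.         503.95313578 208.39075983]
 [  0.           0.           1.        ]] [[-0.09182971 -0.59930434  0.79523683  1.61171977]
 [ 0.99575228 -0.06062876  0.06929328  0.08891436]
 [ 0.00668646  0.79822207  0.60232618  0.89568341]
 [ 0.          0.          0.          1.        ]] ['image', 'mtx', 'extrinsics']
top [[496.1199595    0.         280.71178003]
 [  0.         496.1199595  208.1163116 ]
 [  0.           0.           1.        ]] [[ 7.86487214e-03  9.77708891e-01 -2.09817701e-01  1.87223282e-01]
 [-9.99969067e-01  7.70888034e-03 -1.56129823e-03 -1.12388844e-02]
 [ 9.09643866e-05  2.09823490e-01  9.77739277e-01  1.62860984e+00]
 [ 0.00000000e+00  0.00000000e+00  0.00000000e+00  1.00000000e+00]] ['image', 'mtx', 'extrinsics']
```

View pics/scene0.png

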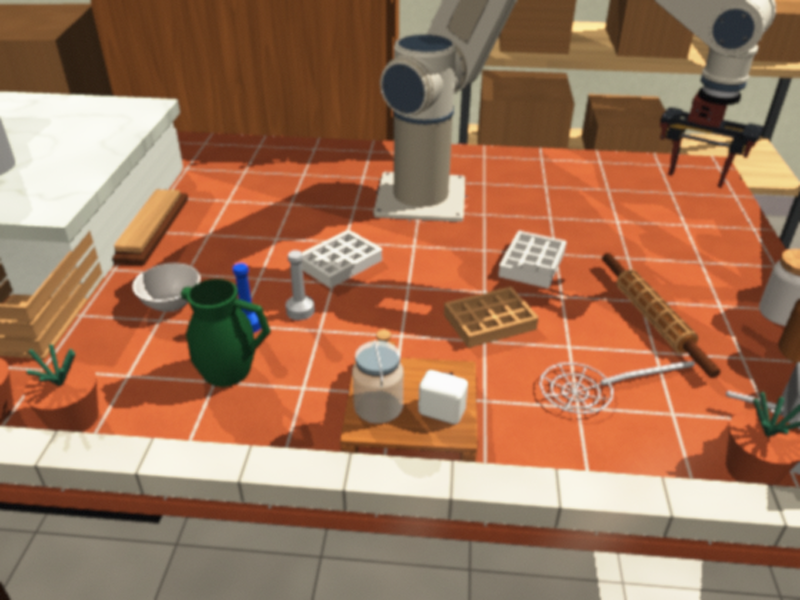

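View pics/top0.png

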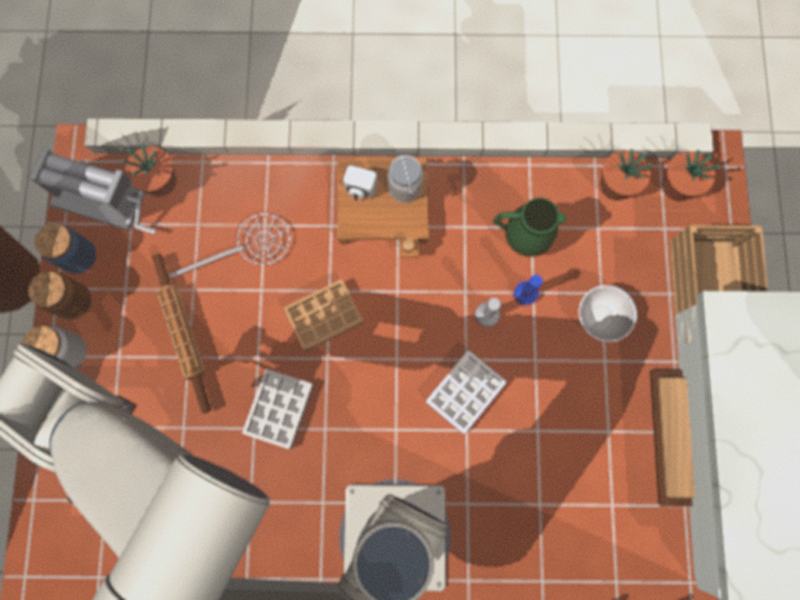

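The top view shows these candidates:
- Trays: the wooden one at (323,314), white ones at (277,408) and (466,390). I choose the wooden one.
- Pounders: the steel one at (488,312), a blue one at (528,290). I choose the steel one.
- The riser is at (383,200) and its peg at (408,243).

I'll check the choice in one close crop.

```bash
python3 - <<'E'
import cv2,pickle
d=pickle.load(open("c0.pkl","rb"))
im=d["top"]["image"][100:250,190:390,::-1]
cv2.imwrite("pics/crop0.png",cv2.resize(im,(800,600),interpolation=cv2.INTER_CUBIC))
E
cat > h.py <<'E'
import numpy as np,cv2
from scipy.spatial.transform import Rotation as R
def pix2w(c,u,v,z):
    E=c["extrinsics"];K=c["mtx"]
    d=E[:3,:3]@np.array([(u-K[0,2])/K[0,0],-(v-K[1,2])/K[1,1],-1]);o=E[:3,3]
    return (o+d*(z-o[2])/d[2]).round(4)
def w2pix(c,p):
    E=c["extrinsics"];q=E[:3,:3].T@(np.array(p)-E[:3,3]);K=c["mtx"]
    return np.array([K[0,0]*q[0]/-q[2]+K[0,2],K[1,1]*q[1]/q[2]+K[1,2]])
def tool(s,dp):  # world delta (m) -> tool cm
    return (R.from_rotvec(s["tool_rot"]).as_matrix().T@np.array(dp)*100).round(2)
E
```

```text
(no output)
```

View pics/crop0.png

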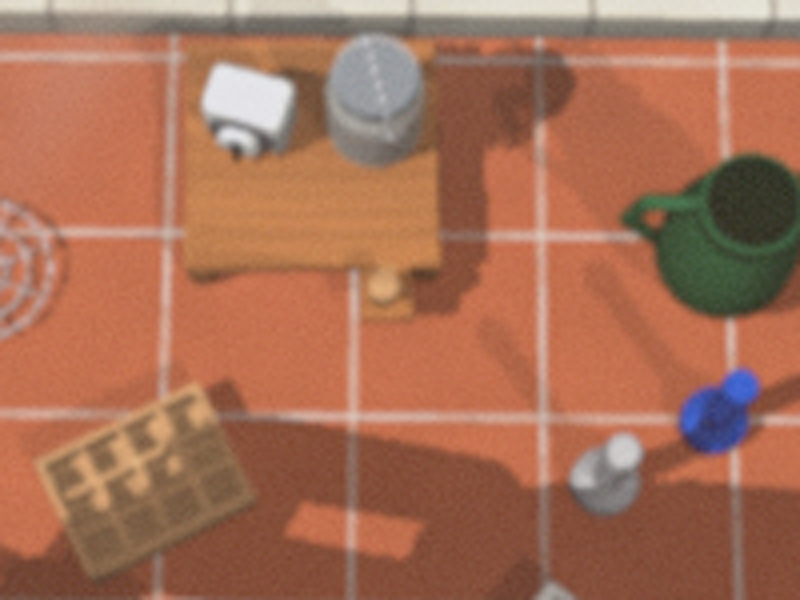

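The crop confirms the wooden tray, with corners at (38,463), (197,385), (255,498) and (97,577). The riser's front edge runs from (188,270) to (440,266) and the peg head is at (385,285). The steel pounder has its pommel at (626,450) and its head at (606,485).

```bash
python3 - <<'E'
import pickle
from h import *
d=pickle.load(open("c0.pkl","rb"))["top"]
f=lambda u,v,z:pix2w(d,190+u/4-.4,100+v/4-.4,z)
for n,u,v,z in [("A",38,463,.03),("B",197,385,.03),("C",255,498,.03),("D",97,577,.03),("FL",188,270,.05),("FR",440,268,.05),("BL",185,42,.05),("BR",437,42,.05),("peg",385,285,.08),("pom",626,450,.14),("head",606,487,.022)]: print(n,f(u,v,z))
T=np.array([f(*a,.03) for a in[(38,463),(197,385),(255,498),(97,577)]]);print(T.mean(0),np.degrees(np.arctan2(*(T[1]-T[0])[[0,1]])),np.degrees(np.arctan2(*(T[2]-T[3])[[0,1]])))
print([np.linalg.norm(T[i]-T[i-1]) for i in range(4)])
E
```

```text
A [0.5039 0.2592 0.03  ]
B [0.5707 0.1303 0.03  ]
C [0.4761 0.0804 0.03  ]
D [0.41   0.2074 0.03  ]
FL [0.6638 0.1385 0.05  ]
FR [ 0.6672 -0.0702  0.05  ]
BL [0.8655 0.1464 0.05  ]
BR [ 0.8671 -0.0677  0.05  ]
peg [ 0.6433 -0.0245  0.08  ]
pom [ 0.4958 -0.2093  0.14  ]
head [ 0.489  -0.2079  0.022 ]
[0.490175 0.169325 0.03    ] 152.60540061892115 152.50426513268744
[np.float64(0.1072401510629298), np.float64(0.14518074941258566), np.float64(0.10695405555657997), np.float64(0.14317195954515677)]
```

Call:
{"fn": "apply_moves", "kwargs": {
  "commands": [0,0,0.162,0,0,0,8.78,0,0,0.162,0,0,0,8.78,0,0,0.162,0,0,0,8.78,0,0,0.162,0,0,0,8.78,0,0,0,-5.42,-0.47,0,8.78,0,0,0,-5.42,-0.47,0,8.78,0,0,0,-5.42,-0.47,0,8.78,0,0,0,-5.42,-0.47,0,8.78,0,0,0,-5.42,-0.47,0,8.78,0,0,0,-5.42,-0.47,0,8.78,0,0,0,-5.42,-0.47,0,8.78,0,0,0,-5.42,-0.47,0,8.78,0,0,0,0,0,0,8.78,0,0,0,0,0,0,8.78]
}}

```text
clock: 1.85
position: [0.4349, 0.1615, 0.1885]
tool_rot: [-1.635, -2.682, 0.0]
ft_force: [0.5, 0.2, -0.5]
gripper_width: 0.999
finger_force: 0.0
```

```bash
python3 - <<'E'
import pickle
from h import *
from bench import *
s=state();print(s["position"],s["tool_rot"],s["joints"])
c=read_camera("wrist");pickle.dump(c,open("c1.pkl","wb"))
m=cv2.resize(c["image"][:,:,::-1],(800,600),interpolation=cv2.INTER_CUBIC)
print(c["extrinsics"])
cv2.imwrite("pics/w1.png",m)
E
```

```text
[0.43489475 0.16145899 0.18851077] [-1.63488313e+00 -2.68206471e+00  2.64385685e-04] [ 3.29614109e-01  1.85168181e-01  1.97435569e+00  3.54631074e-04
  9.82533127e-01 -1.46538483e-01]
[[ 8.89191514e-01 -4.39193680e-01 -1.28247268e-01  3.99840032e-01]
 [ 4.57535086e-01  8.53356482e-01  2.49888692e-01  2.30511835e-01]
 [-3.08897316e-04 -2.80876529e-01  9.59743862e-01  3.84749340e-01]
 [ 0.00000000e+00  0.00000000e+00  0.00000000e+00  1.00000000e+00]]
```

View pics/w1.png

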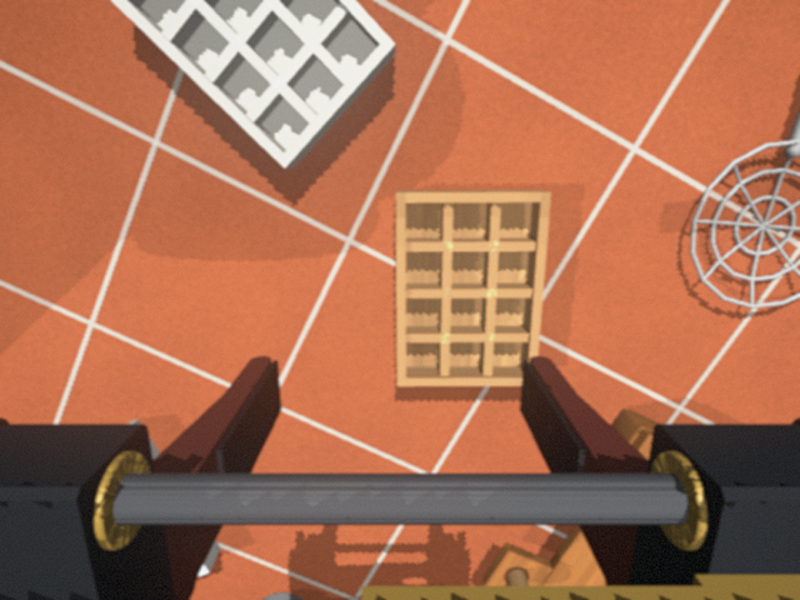

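The wrist view shows the wooden tray upright, with top corners at (397,192), (550,192) and (397,385). The second pocket row from the bottom, (420,312), is the one to use on the near wall.

```bash
python3 - <<'E'
import pickle
from h import *
from bench import *
c=pickle.load(open("c1.pkl","rb"));s=state();f=lambda u,v,z=.03:pix2w(c,u*.7-.15,v*.7-.15,z)
P=[f(397,192),f(550,192),f(397,385)]
print(P,[np.linalg.norm(P[0]-p) for p in P])
d=P[0]-P[2];n=P[1]-P[0];print("yaw tray y",np.degrees(np.arctan2(-d[0],d[1])),"x",np.degrees(np.arctan2(n[1],n[0])))
for z in(.03,):
  for v in(269,316): 
    g=f(402,v,z);print(v,g,tool(s,[*(g-s["position"])[:2],.010-s["position"][2]]))
E
```

```text
[array([0.4065, 0.2124, 0.03  ]), array([0.5029, 0.262 , 0.03  ]), array([0.4746, 0.0793, 0.03  ])] [np.float64(0.0), np.float64(0.10841180747501634), np.float64(0.14950993278040095)]
yaw tray y 27.096345899270194 x 27.226854180133323
269 [0.4351 0.1646 0.03  ] [ 0.2   0.16 17.85]
316 [0.4518 0.1322 0.03  ] [-3.44  0.15 17.85]
```

Call:
{"fn": "apply_moves", "kwargs": {
  "commands": [0,0,0,0.2,0.16,4,2.2,0,0,0,0,0,4,2.2,0,0,0,0,0,4,2.2,0,0,0,0,0,0,2.2,0,0,0,0,0,0,2.2,0,0,0,0,0,0,2.2]
}}

```text
clock: 2.65
position: [0.4367, 0.1648, 0.0702]
tool_rot: [1.632, 2.682, 0.004]
ft_force: [-0.3, 0.1, -0.1]
gripper_width: 0.353
finger_force: 0.0
```

```bash
python3 - <<'E'
import pickle
from h import *
from bench import *
s=state();print(s["position"],s["gripper_width"])
c=read_camera("wrist")
m=cv2.resize(c["image"][:,:,::-1],(800,600),interpolation=cv2.INTER_CUBIC)
cv2.imwrite("pics/w2.png",m)
E
```

```text
[0.43673517 0.16475848 0.07023072] 0.35258159765213964
```

View pics/w2.png

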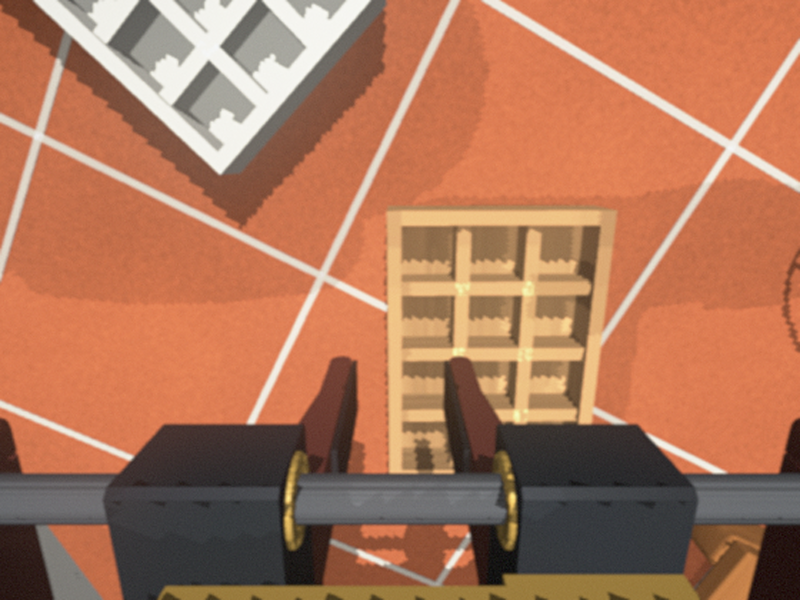

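The tray's near wall is at column 394 and the second pocket is centred at row 320. The fingertips are at (342,360) and (460,360), astride the wall.

```bash
python3 - <<'E'
from h import *
from bench import *
s=state();print(s["gripper_width"]);c=read_camera("wrist")
for u,v in((394,320),(394,383)):
    g=pix2w(c,u*.7-.15,v*.7-.15,.03);print(g,tool(s,[*(g-s["position"])[:2],.012-s["position"][2]]))
E
```

```text
0.3106907413163028
[0.4338 0.1644 0.03  ] [ 0.12 -0.28  5.82]
[0.4497 0.1332 0.03  ] [-3.38 -0.31  5.82]
```

Call:
{"fn": "apply_moves", "kwargs": {
  "commands": [0,0,0,0.1,-0.25,0,2.2,0,0,0,0,0,0,2.2,0,0,0,0,0,2,2.2,0,0,0,0,0,1.5,2.2,0,0,0,0,0,1.2,2.2,0,0,0,0,0,1.0,2.2,0,0,0,0,0,0,2.2,0,0,0,0,0,0,2.2]
}}

```text
clock: 3.75
position: [0.4331, 0.1638, 0.0118]
tool_rot: [1.634, 2.683, 0.0]
ft_force: [-0.0, 0.3, 0.0]
gripper_width: 0.255
finger_force: 0.0
```

Call:
{"fn": "apply_moves", "kwargs": {
  "commands": [0,0,0,0,0,0,0,0,0,0,0,0,0,0,0,0,0,0,0,0,0,0,0,0,0,0,0,0,0,0,0,0,0,0,0]
}}

```text
clock: 4.38
position: [0.4329, 0.1637, 0.0117]
tool_rot: [1.634, 2.683, 0.0]
ft_force: [0.2, -1.0, 0.0]
gripper_width: 0.002
finger_force: 0.0
```

```bash
python3 - <<'E'
from h import *
from bench import *
import pickle
s=state();print(s["gripper_width"],s["position"]);c=read_camera("wrist");pickle.dump(c,open("c2.pkl","wb"))
t=read_camera("top");pickle.dump(t,open("t2.pkl","wb"))
a=c["image"];b=t["image"][100:250,190:390]
cv2.imwrite("pics/w3.png",np.hstack([cv2.resize(a,(400,300)),cv2.resize(b,(400,300),interpolation=cv2.INTER_CUBIC)])[:,:,::-1])
print(w2pix(c,s["position"])/.7, w2pix(c,[*s["position"][:2],.03])/.7)
E
```

```text
0.0021801847358117127 [0.43294191 0.163723   0.01171354]
[399.16482907 351.04455916] [399.09569293 368.1497884 ]
```

View pics/w3.png

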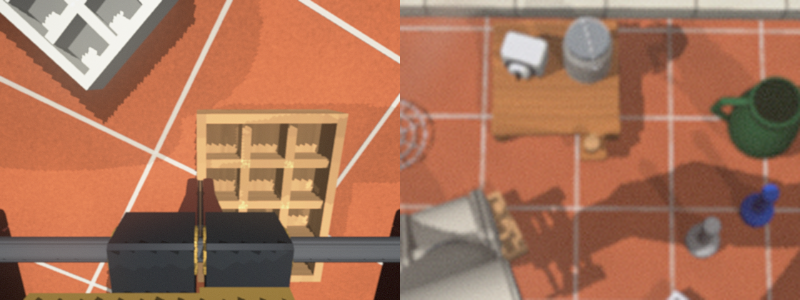

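```bash
python3 - <<'E'
from h import *
import pickle
c=pickle.load(open("c2.pkl","rb"));f=lambda u,v,z=.03:pix2w(c,u*.7-.15,v*.7-.15,z)
print(f(394,226),f(696,226),f(404,350),f(396,330))
m=c["image"][130:340,210:490,::-1]
cv2.imwrite("pics/w4.png",cv2.resize(m,(800,600),interpolation=cv2.INTER_CUBIC))
E
```

```text
[0.4057 0.2124 0.03  ] [0.5029 0.2626 0.03  ] [0.431  0.1714 0.03  ] [0.4245 0.1774 0.03  ]
```

View pics/w4.png

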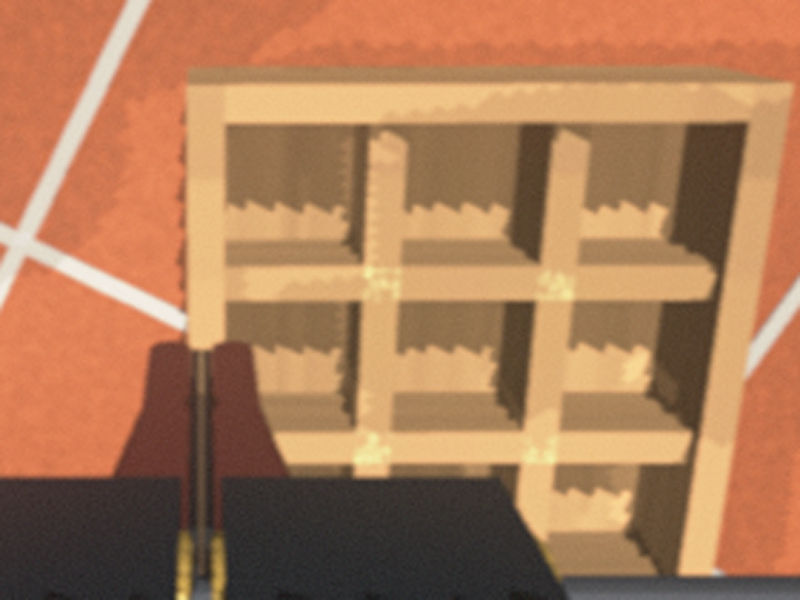

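The fingers straddle the wall at (205,340) but read as fully shut. The pads may sit above the wall top, so I'll reopen, go lower and close again.

Call:
{"fn": "apply_moves", "kwargs": {
  "commands": [0,0,0,0,0,0,2.2,0,0,0,0,0,0,2.2,0,0,0,0,0,0,2.2,0,0,0,0,0,0.3,2.2,0,0,0,0,0,0.3,2.2,0,0,0,0,0,0,2.2,0,0,0,0,0,0,0,0,0,0,0,0,0,0,0,0,0,0,0,0,0,0,0,0,0,0,0,0]
}}

```text
clock: 5.72
position: [0.433, 0.1637, 0.0057]
tool_rot: [1.634, 2.683, 0.0]
ft_force: [-0.7, -0.4, 0.5]
gripper_width: 0.005
finger_force: 0.0
```

```bash
python3 - <<'E'
from h import *
from bench import *
import pickle
c=read_camera("wrist");pickle.dump(c,open("c3.pkl","wb"));print(state()["gripper_width"])
E
```

```text
0.00911009827656872
```

Call:
{"fn": "apply_moves", "kwargs": {
  "commands": [0,0,0,0,-0.5,0,0,0,0,0,0,-0.5,0,0,0,0,0,0,-0.5,0,0,0,0,0,0,-0.5,0,0,0,0,0,0,0,0,0]
}}

```text
clock: 6.4
position: [0.4147, 0.1543, 0.0057]
tool_rot: [-1.634, -2.683, 0.001]
ft_force: [0.1, -0.4, 0.4]
gripper_width: 0.002
finger_force: 0.0
```

```bash
python3 - <<'E'
from h import *
from bench import *
import pickle
a=pickle.load(open("c3.pkl","rb"))["image"];c=read_camera("wrist");b=c["image"];print(state()["gripper_width"],state()["position"])
g=lambda m:cv2.cvtColor(m,cv2.COLOR_RGB2GRAY)
t=g(a)[160:230,330:440]
r=cv2.matchTemplate(g(b),t,cv2.TM_CCOEFF_NORMED);print("tray patch was (330,160), now",cv2.minMaxLoc(r))
t=g(a)[0:120,20:180]
r=cv2.matchTemplate(g(b),t,cv2.TM_CCOEFF_NORMED);print("white was (20,0)",cv2.minMaxLoc(r))
E
```

```text
0.0067249253689959055 [0.41510366 0.15447339 0.00572848]
tray patch was (330,160), now (-0.56522536277771, 0.9389958381652832, (292, 326), (368, 160))
white was (20,0) (-0.3370354473590851, 0.960677981376648, (83, 48), (64, 0))
```

```bash
python3 - <<'E'
from h import *
from bench import *
import pickle
c=read_camera("wrist");pickle.dump(c,open("c4.pkl","wb"));a=pickle.load(open("c3.pkl","rb"))
print(c["mtx"],state()["gripper_width"])
k=lambda m:cv2.resize(m["image"][130:340,210:490,::-1],(400,300),interpolation=cv2.INTER_CUBIC)
s=read_camera("scene");pickle.dump(s,open("s4.pkl","wb"))
q=cv2.resize(s["image"][180:255,280:420,::-1],(560,300),interpolation=cv2.INTER_CUBIC)
m=np.zeros((600,800,3),np.uint8);m[:300,:400]=k(a);m[:300,400:]=k(c);m[300:,:560]=q
cv2.imwrite("pics/w5.png",m)
E
```

```text
[[341.75463899   0.         279.98978884]
 [  0.         341.75463899 214.52596223]
 [  0.           0.           1.        ]] 0.007744432907986953
```

View pics/w5.png

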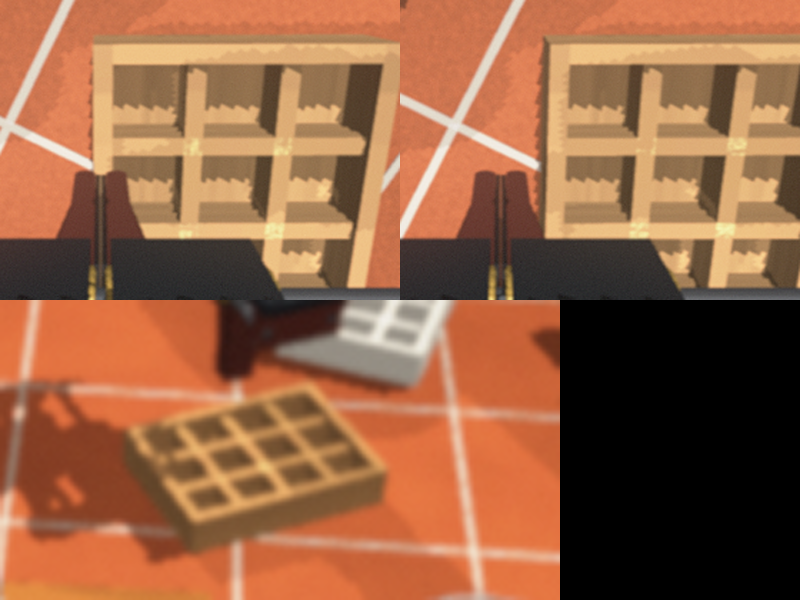

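```bash
python3 - <<'E'
from h import *
from bench import *
import pickle
c=pickle.load(open("s4.pkl","rb"));p=state()["position"];print(p,w2pix(c,p),w2pix(c,p+[0,0,.019]),w2pix(c,p+[0,0,.06]))
for z in(0,.02,.04,.06,.08):print(z,pix2w(c,339,199,z))
g=lambda u,v:pix2w(c,280+u/4,180+(v-300)/4,.03)
print(g(197,520),g(385,468),g(308,385),g(125,433))
E
```

```text
[0.41542053 0.15460446 0.00573132] [337.04818871 207.51215281] [337.53926575 202.31085572] [338.62543034 190.8066228 ]
0 [0.364  0.1609 0.    ]
0.02 [0.3919 0.1593 0.02  ]
0.04 [0.4197 0.1577 0.04  ]
0.06 [0.4476 0.1561 0.06  ]
0.08 [0.4754 0.1544 0.08  ]
[0.5728 0.1322 0.03  ] [0.504  0.2606 0.03  ] [0.4117 0.2107 0.03  ] [0.4824 0.0804 0.03  ]
```

In the scene crop the fingertips at (237,375) show clear tile beneath them. They sit about 30 mm higher than the reported TCP, so the fingers passed over the tray. I'll back off and probe downward gently to find the real tip height.

Call:
{"fn": "apply_moves", "kwargs": {
  "commands": [0,0,0,0,-1.0,0,0,0,0,0,0,0,0.5,0,0,0,0,0,0,0.5,0,0,0,0,0,0,0.3,0,0,0,0,0,0,0,0]
}}

```text
clock: 7.18
position: [0.4062, 0.1499, -0.0077]
tool_rot: [-1.634, -2.683, 0.001]
ft_force: [0.0, 0.1, 0.3]
gripper_width: 0.008
finger_force: 0.0
```

Call:
{"fn": "apply_moves", "kwargs": {
  "commands": [0,0,0,0,0,0.3,0,0,0,0,0,0,0.3,0,0,0,0,0,0,0.2,0,0,0,0,0,0,0,0]
}}

```text
clock: 7.68
position: [0.4062, 0.1499, -0.0155]
tool_rot: [-1.634, -2.683, 0.0]
ft_force: [0.2, -0.0, 0.2]
gripper_width: 0.002
finger_force: 0.0
```

Call:
{"fn": "apply_moves", "kwargs": {
  "commands": [0,0,0,0,0,0.2,0,0,0,0,0,0,0.2,0,0,0,0,0,0,0.2,0,0,0,0,0,0,0,0]
}}

```text
clock: 8.18
position: [0.4062, 0.1499, -0.0215]
tool_rot: [-1.634, -2.683, 0.0]
ft_force: [-0.7, -0.4, 0.0]
gripper_width: 0.004
finger_force: 0.0
```

Call:
{"fn": "apply_moves", "kwargs": {
  "commands": [0,0,0,0,0,0.2,0,0,0,0,0,0,0.15,0,0,0,0,0,0,0,0]
}}

```text
clock: 8.55
position: [0.4062, 0.1499, -0.025]
tool_rot: [-1.634, -2.683, 0.0]
ft_force: [-0.0, 0.2, -0.3]
gripper_width: 0.009
finger_force: 0.0
```

Call:
{"fn": "apply_moves", "kwargs": {
  "commands": [0,0,0,0,0,0.15,0,0,0,0,0,0,0.15,0,0,0,0,0,0,0.1,0,0,0,0,0,0,0,0]
}}

```text
clock: 9.05
position: [0.4062, 0.1499, -0.0289]
tool_rot: [-1.634, -2.683, 0.0]
ft_force: [-0.3, -0.2, 0.8]
gripper_width: 0.005
finger_force: 0.0
```

Call:
{"fn": "apply_moves", "kwargs": {
  "commands": [0,0,0,0,0,0.12,0,0,0,0,0,0,0.12,0,0,0,0,0,0,0,0]
}}

```text
clock: 9.43
position: [0.4062, 0.1499, -0.0313]
tool_rot: [-1.634, -2.683, 0.0]
ft_force: [-0.2, 0.3, 0.4]
gripper_width: 0.001
finger_force: 0.0
```

```bash
python3 - <<'E'
from h import *
from bench import *
import pickle
s=state();p=s["position"];print(p,s["ft_force"],s["joints"])
c=read_camera("scene");print(w2pix(c,p),w2pix(c,p+[0,0,.03]))
u=(c["image"][170:225,300:380,::-1]);cv2.imwrite("pics/s6.png",cv2.resize(u,(800,550),interpolation=cv2.INTER_CUBIC))
E
```

```text
[ 0.40622325  0.14989339 -0.03130367] [-0.20938623  0.28467401  0.40848691] [ 3.26016302e-01  5.70771594e-01  2.14723172e+00 -2.79683342e-05
  4.23765758e-01 -1.50952989e-01]
[334.54515756 215.44624968] [335.27818443 207.45773321]
```

View pics/s6.png

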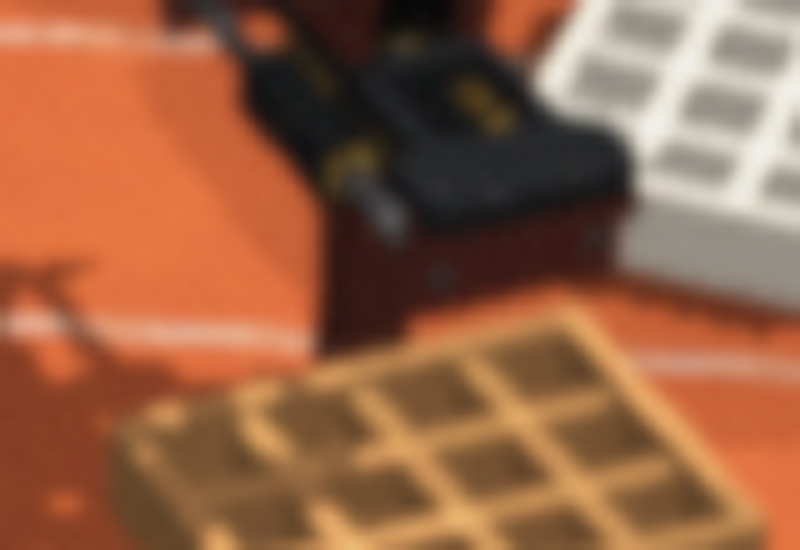

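The tip at (350,355) is now nearly on the tiles. I'll keep probing for contact.

Call:
{"fn": "apply_moves", "kwargs": {
  "commands": [0,0,0,0,0,0.1,0,0,0,0,0,0,0.1,0,0,0,0,0,0,0.1,0,0,0,0,0,0,0,0]
}}

```text
clock: 9.98
position: [0.4063, 0.1499, -0.0337]
tool_rot: [1.634, 2.683, 0.0]
ft_force: [-2.1, -0.1, 11.4]
gripper_width: 0.004
finger_force: 5.6
```

Call:
{"fn": "apply_moves", "kwargs": {
  "commands": [0,0,0,0,0,-1.5,2.2,0,0,0,0,0,-1.5,2.2,0,0,0,0,0,-1.5,2.2,0,0,0,0,1.6,0,2.2,0,0,0,0,1.58,0,2.2,0,0,0,0,0,0,2.2]
}}

```text
clock: 10.72
position: [0.4364, 0.1654, 0.0106]
tool_rot: [1.633, 2.683, 0.002]
ft_force: [-0.2, -0.0, 0.0]
gripper_width: 0.249
finger_force: 0.0
```

Call:
{"fn": "apply_moves", "kwargs": {
  "commands": [0,0,0,0,0,0.7,2.2,0,0,0,0,0,0.7,2.2,0,0,0,0,0,0,2.2]
}}

```text
clock: 11.1
position: [0.4334, 0.1641, -0.0042]
tool_rot: [-1.633, -2.682, 0.003]
ft_force: [0.4, 0.6, 0.6]
gripper_width: 0.253
finger_force: 0.0
```

Call:
{"fn": "apply_moves", "kwargs": {
  "commands": [0,0,0,0,0.05,0.4,2.2,0,0,0,0,0,0.4,2.2,0,0,0,0,0,0.4,2.2,0,0,0,0,0,0.4,2.2,0,0,0,0,0,0,2.2]
}}

```text
clock: 11.72
position: [0.4347, 0.1647, -0.0195]
tool_rot: [-1.634, -2.683, 0.001]
ft_force: [0.3, -0.0, -0.1]
gripper_width: 0.249
finger_force: 0.0
```

Call:
{"fn": "apply_moves", "kwargs": {
  "commands": [0,0,0,0,0,0,0,0,0,0,0,0,0,0,0,0,0,0,0,0,0,0,0,0,0,0,0,0]
}}

```text
clock: 12.22
position: [0.4347, 0.1647, -0.0192]
tool_rot: [-1.634, -2.683, 0.001]
ft_force: [-2.2, -1.3, 2.7]
gripper_width: 0.078
finger_force: 30.0
```

Gripped at 7 mm. Next I rotate the tray in place and drag it flat to the mouth of the bay.

Call:
{"fn": "apply_moves", "kwargs": {
  "commands": [0,0,0.09,0,0,0,0,0,0,0.09,0,0,0,0,0,0,0.09,0,0,0,0,0,0,0.09,0,0,0,0,0,0,0.096,0,0,0,0,0,0,0,0,0,0,0,0,0,0,-1.3,1.2,0,0,0,0,0,-1.3,1.2,0,0,0,0,0,-1.3,1.2,0,0,0,0,0,-1.3,1.2,0,0,0,0,0,-1.3,1.2,0,0,0,0,0,-1.3,1.2,0,0,0,0,0,-1.3,1.2,0,0,0,0,0,-1.3,1.2,0,0,0,0,0,-1.3,1.0,0,0,0,0,0,0,0,0,0,0,0,0,0,0,0,0]
}}

```text
clock: 14.35
position: [0.5444, 0.0495, -0.0191]
tool_rot: [2.198, 2.243, 0.002]
ft_force: [2.1, -2.0, 0.3]
gripper_width: 0.079
finger_force: 30.0
```

```bash
python3 - <<'E'
from h import *
from bench import *
import pickle
s=state();print(s["position"],s["tool_rot"],R.from_rotvec(s["tool_rot"]).as_matrix()[:,1])
w=read_camera("wrist");t=read_camera("top");pickle.dump((w,t),open("c7.pkl","wb"))
m=np.zeros((600,800,3),np.uint8)
m[:300,:400]=cv2.resize(w["image"],(400,300))
m[300:,:400]=cv2.resize(t["image"][140:215,200:300],(400,300),interpolation=cv2.INTER_CUBIC)
m[:,400:]=cv2.resize(w["image"][60:360,300:500],(400,600),interpolation=cv2.INTER_CUBIC)
cv2.imwrite("pics/w7.png",m[:,:,::-1])
E
```

```text
[ 0.54439778  0.04949624 -0.01912033] [2.19760566e+00 2.24298557e+00 1.71755425e-03] [0.99978953 0.02043676 0.0018004 ]
```

View pics/w7.png

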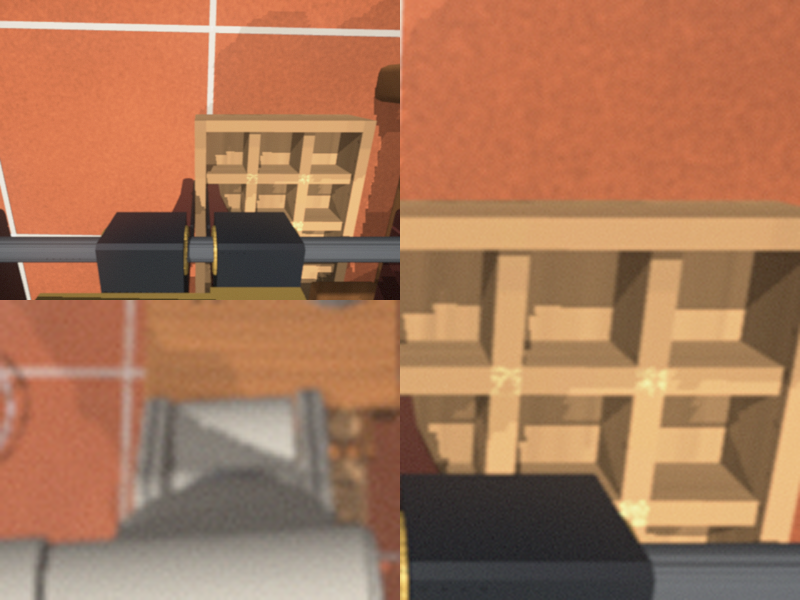

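The left panels show the tray held square, with left-side top corners at (195,117) and (375,122). The riser's front-left corner is at about (378,68) at the right edge. I'll compute the rest numerically.

```bash
python3 - <<'E'
from h import *
import pickle
w,t=pickle.load(open("c7.pkl","rb"))
f=lambda u,v,z:pix2w(w,u*1.4,v*1.4,z)
a,b=f(195,117,.03),f(375,122,.03);print(a,b,np.linalg.norm(a-b),np.degrees(np.arctan2(b[1]-a[1],b[0]-a[0])))
# right panel: 2x of [60:360,300:500]
for z in(.0,.05):print("riser",f(378,68,z),f(378,100,z))
for p in([.6631,.140,.05],[.6631,.14,.0],[.6655,.034,.05]):print(w2pix(w,p)/1.4)
# fine top-camera riser edges: sample gradient along columns at front edge, and left/right sides
d=pickle.load(open("c0.pkl","rb"))["top"];g=cv2.GaussianBlur(cv2.cvtColor(d["image"],cv2.COLOR_RGB2Lab)[:,:,2].astype(np.float32),(3,3),0)
h=cv2.cvtColor(d["image"],cv2.COLOR_RGB2Lab)[:,:,1].astype(np.float32)
gx=cv2.Sobel(cv2.GaussianBlur(h,(3,3),0),cv2.CV_32F,1,0)
for r in range(125,166,8):
  l=230+np.argmin(gx[r,230:245]);rr=290+np.argmax(gx[r,290:308]);print(r,pix2w(d,l,r,.05),pix2w(d,rr,r,.05))
E
```

```text
[0.5403 0.1067 0.03  ] [0.6494 0.1058 0.03  ] 0.10910371212749818 -0.47264007237666605
riser [0.665  0.1386 0.    ] [0.6698 0.1172 0.    ]
riser [0.6304 0.1354 0.05  ] [0.6339 0.12   0.05  ]
[446.71322328  59.3506611 ]
[375.7664268   65.74527217]
[397.80479758 244.81170751]
125 [0.8119 0.131  0.05  ] [ 0.8133 -0.0581  0.05  ]
133 [0.7831 0.1605 0.05  ] [ 0.7847 -0.0514  0.05  ]
141 [0.7547 0.1597 0.05  ] [ 0.7563 -0.038   0.05  ]
149 [0.7266 0.1622 0.05  ] [ 0.7284 -0.0749  0.05  ]
157 [0.6986 0.1614 0.05  ] [ 0.7005 -0.0782  0.05  ]
165 [0.6709 0.1606 0.05  ] [ 0.6727 -0.0715  0.05  ]
```

Call:
{"fn": "apply_moves", "kwargs": {
  "commands": [0,0,0,0.25,0.6,0,0,0,0,0,0,0.8,0,0,0,0,0,0,0.8,0,0,0,0,0,0,0.8,0,0,0,0,0,0,0.8,0,0,0,0,0,0,0,0,0]
}}

```text
clock: 15.2
position: [0.5801, 0.0539, -0.0191]
tool_rot: [-2.196, -2.244, 0.002]
ft_force: [-2.4, -0.5, 6.4]
gripper_width: 0.077
finger_force: 30.0
```

Call:
{"fn": "apply_moves", "kwargs": {
  "commands": [0,0,0,0,0.8,0,0,0,0,0,0,0.8,0,0,0,0,0,0,0.8,0,0,0,0,0,0,0.8,0,0,0,0,0,0,0.6,0,0,0,0,0,0,0,0,0]
}}

```text
clock: 15.95
position: [0.6178, 0.0547, -0.0192]
tool_rot: [-2.196, -2.244, 0.003]
ft_force: [-4.0, 0.5, 6.6]
gripper_width: 0.075
finger_force: 30.0
```

Call:
{"fn": "apply_moves", "kwargs": {
  "commands": [0,0,0,0,0,0,1.7,0,0,0,0,0,0,1.7,0,0,0,0,0,0,1.7,0,0,0,0,0,-1,1.7,0,0,0,0,0,-2,1.7,0,0,0,0,0,-2,1.7,0,0,0,-0.9,-2.2,0,0,0,0,0,-0.9,-2.2,0,0,0,0,0,0,0,1.5,0,0,0,0,0,0,1.5,0,0,0,0,0,0,1.5,0,0,0,0,0,0,0,0]
}}

```text
clock: 17.45
position: [0.5749, 0.0354, -0.0161]
tool_rot: [-2.196, -2.243, 0.003]
ft_force: [-0.6, 0.5, 0.3]
gripper_width: 0.004
finger_force: 0.0
```

```bash
python3 - <<'E'
from h import *
from bench import *
s=state();print(s["position"],s["gripper_width"],s["ft_force"])
E
```

```text
[ 0.57487087  0.03537946 -0.01613624] 0.0043562259957244725 [-0.58377269  0.52200985  0.27919544]
```

Call:
{"fn": "apply_moves", "kwargs": {
  "commands": [0,0,0,0,0.8,0,0,0,0,0,0,0.8,0,0,0,0,0,0,0.8,0,0,0,0,0,0,0.7,0,0,0,0,0,0,0.7,0,0,0,0,0,0,0.7,0,0,0,0,0,0,0.5,0,0,0,0,0,0,0.5,0,0,0,0,0,0,0,0,0]
}}

```text
clock: 18.58
position: [0.6318, 0.0364, -0.0142]
tool_rot: [2.197, 2.244, 0.002]
ft_force: [-0.8, 0.2, -0.3]
gripper_width: 0.004
finger_force: 0.0
```

Call:
{"fn": "apply_moves", "kwargs": {
  "commands": [0,0,0,0,0.3,0,0,0,0,0,0,0.3,0,0,0,0,0,0,0.2,0,0,0,0,0,0,0,0,0]
}}

```text
clock: 19.08
position: [0.6392, 0.0365, -0.0142]
tool_rot: [2.198, 2.244, 0.001]
ft_force: [-0.5, -0.1, -1.3]
gripper_width: 0.008
finger_force: 0.6
```

Call:
{"fn": "apply_moves", "kwargs": {
  "commands": [0,0,0,0,0.2,0,0,0,0,0,0,0.2,0,0,0,0,0,0,0,0,0]
}}

```text
clock: 19.45
position: [0.6432, 0.0366, -0.0142]
tool_rot: [2.198, 2.244, 0.001]
ft_force: [-2.0, 0.4, -0.5]
gripper_width: 0.004
finger_force: 0.6
```

```bash
cat > corner.py <<'E'
from h import *
from bench import *
# tray near-left corner & near wall from the wrist image: wooden mask on the tiles to the left of the board
w=read_camera("wrist");s=state();print(s["position"],s["ft_force"])
im=w["image"]
lab=cv2.cvtColor(im,cv2.COLOR_RGB2Lab).astype(int)
# expected pixels of home near-left top corner, and front-left cheek corner
O=np.array([.6655,.0335]);th=np.radians(1.2);r=lambda x,y,z:[*(O+np.array([[np.cos(th),-np.sin(th)],[np.sin(th),np.cos(th)]])@[x,y]),z]
for n,p in(("corner",r(-.012,.075,.03)),("mid30",r(-.012,.04,.03))):
    u,v=w2pix(w,p);print(n,u,v)
    print(lab[int(v)+4,int(u)-20:int(u)+24:2,1],lab[int(v)+4,int(u)-20:int(u)+24:2,0])
E
python3 corner.py
```

```text
[ 0.6432325   0.03659955 -0.01423323] [-1.17204465  0.07474544 -0.48162986]
corner 303.2372802938266 129.35696766160777
[162 162 161 161 162 162 162 159 142 139 141 141 141 142 142 141 140 141
 139 139 139 139] [158 158 158 158 157 157 160 149 105 134 172 173 172 173 172 173 169 178
 186 187 189 190]
mid30 301.83469384623453 207.59545625034386
[162 161 160 161 161 161 160 162 148 137 141 141 140 140 141 140 141 141
 140 140 141 141] [161 162 160 158 158 160 164 159 124 123 183 184 187 188 186 188 187 165
 178 185 183 182]
```

Call:
{"fn": "apply_moves", "kwargs": {
  "commands": [0,0,0,0,0.15,0,0,0,0,0,0,0.15,0,0,0,0,0,0,0,0,0]
}}

```text
clock: 19.88
position: [0.6439, 0.0366, -0.0143]
tool_rot: [-2.196, -2.243, 0.004]
ft_force: [-7.8, -0.7, 5.3]
gripper_width: 0.008
finger_force: 3.9
```

Call:
{"fn": "apply_moves", "kwargs": {
  "commands": [0,0,0,0,0.15,0,0,0,0,0,0,0,0,0,0,0,0,0,0,0,0]
}}

```text
clock: 20.25
position: [0.6439, 0.0365, -0.0144]
tool_rot: [-2.195, -2.242, 0.007]
ft_force: [-11.5, -0.1, 8.2]
gripper_width: 0.007
finger_force: 5.9
```

```bash
python3 corner.py
```

```text
[ 0.64394056  0.03647513 -0.01442143] [-10.49873918  -0.62999365   9.26406415]
corner 300.86124174725865 129.0775585618805
[161 163 160 162 162 161 162 162 162 150 138 141 141 141 141 142 140 141
 141 139 138 139] [157 153 161 159 157 156 157 159 154 126 117 168 173 173 171 172 172 172
 173 186 189 189]
mid30 299.5983078930252 207.46588721156277
[161 161 162 161 162 162 161 161 162 151 139 140 141 140 140 141 141 141
 140 139 140 142] [160 162 160 157 158 161 160 160 159 128 130 184 186 187 186 184 185 184
 159 147 181 182]
```

The tray is home: resistance rose at the stop and its near edge is parallel and where expected. Next I retreat and find the pounder.

Call:
{"fn": "apply_moves", "kwargs": {
  "commands": [0,0,0,0,-1,0,0,0,0,0,0,-3,0,0,0,0,0,0,0,-5,6,0,0,0,0,0,-5,8,0,0,0,0,0,-6,8.7,0,0,0,-5,-2,-2,8.7,0,0,0,-5,-2,0,8.7,0,0,0,-4,-2,0,8.7,0,0,0,0,0,0,8.7,0,0,0,0,0,0,8.7]
}}

```text
clock: 21.55
position: [0.5509, -0.1052, 0.1661]
tool_rot: [2.198, 2.243, 0.002]
ft_force: [-0.1, 1.0, -0.3]
gripper_width: 0.88
finger_force: 0.0
```

```bash
cat > find.py <<'E'
from h import *
from bench import *
import pickle
s=state();print(s["position"],s["gripper_width"])
for n in("wrist","top","scene"):
    c=read_camera(n);im=c["image"].astype(int)
    ch=im.max(2)-im.min(2)
    m=((ch<35)&(im.max(2)>50)).astype(np.uint8)
    ex=w2pix(c,[.4915,-.2087,.14]);eb=w2pix(c,[.4915,-.2087,.0])
    k,l,st,ce=cv2.connectedComponentsWithStats(m)
    print(n,"expect top",ex.round(1),"base",eb.round(1))
    for i in range(1,k):
        if st[i,4]>40 and np.hypot(*(ce[i]-(ex+eb)/2))<90: print(st[i],ce[i].round(1))
    pickle.dump(c,open(f"f_{n}.pkl","wb"))
E
python3 find.py
python3 - <<'E'
import pickle
from h import *
d=pickle.load(open("c0.pkl","rb"))["top"];f=lambda u,v,z:pix2w(d,190+u/4-.4,100+v/4-.4,z)
print("jug",f(755,205,.18),f(730,315,.05),"blue",f(741,386,.14))
E
```

```text
[ 0.55093666 -0.10520927  0.16607691] 0.8799345805664577
wrist expect top [200.1 357.3] base [226.9 275.3]
[  101   254   358   146 18334] [270.  334.4]
top expect top [345.9 213.5] base [340.5 221.8]
[ 406  199   40   42 1270] [425.4 218.9]
scene expect top [206.3 176.6] base [210.2 217.3]
[245 130   9  17  70] [248.9 137. ]
[ 201  161   65   63 1673] [229.  187.4]
[161 208  22  14  65] [171.7 213.5]
[130 223  47  35 565] [147.7 241.4]
[177 228  12  15  50] [182.7 233.9]
[249 239  31  31 606] [264.3 251.6]
jug [ 0.6798 -0.3065  0.18  ] [ 0.6287 -0.3092  0.05  ] blue [ 0.5469 -0.299   0.14  ]
```

```bash
python3 - <<'E'
import pickle
from h import *
D=pickle.load(open("c0.pkl","rb"))
for n in("top","scene"):
    d=D[n];im=d["image"].astype(int);a=w2pix(d,[.4915,-.2087,.07]).astype(int)
    x0,y0=a[0]-16,a[1]-28
    p=im[y0:y0+56,x0:x0+34];r=p[:,:,0]-p[:,:,2]
    m=(r<28).astype(np.uint8);k,l,st,ce=cv2.connectedComponentsWithStats(m)
    i=1+np.argmax(st[1:,4]);m=l==i;print(n,st[i]+[x0,y0,0,0,0])
    for y in range(56):
        q=np.flatnonzero(m[y]); 
        if len(q):print(y+y0,q[0]+x0,q[-1]+x0,end="; ")
    print()
    for P in([.4915,-.2087],[.4945,-.2087],[.4915,-.2057]):
        # silhouette bbox of model
        pts=[(P[0]+rr*np.cos(t),P[1]+rr*np.sin(t),z) for rr,z in((.028,0),(.028,.022),(.015,.14),(.015,.125)) for t in np.linspace(0,6.28,40)]
        w=np.array([w2pix(d,q) for q in pts]);top=w[80:120];print(P,w.min(0).round(1),w.max(0).round(1),"pommel",top.min(0).round(1),top.max(0).round(1))
E
```

```text
top [333 209  18  20 251]
209 344 347; 210 342 348; 211 342 349; 212 340 349; 213 337 350; 214 336 349; 215 335 349; 216 334 348; 217 334 348; 218 333 348; 219 333 348; 220 333 349; 221 333 349; 222 333 348; 223 334 348; 224 334 348; 225 335 347; 226 336 346; 227 337 345; 228 339 342; 
[0.4915, -0.2087] [332.2 208.7] [350.8 230.1] pommel [341.  208.7] [350.8 218.3]
[0.4945, -0.2087] [332.2 207.7] [350.8 229.2] pommel [341.  207.7] [350.8 217.3]
[0.4915, -0.2057] [331.3 208.7] [349.9 230.1] pommel [340.1 208.7] [349.9 218.3]
scene [201 171  25  52 767]
171 225 225; 172 222 225; 173 220 225; 174 218 225; 175 216 225; 176 205 225; 177 204 225; 178 203 225; 179 203 225; 180 203 225; 181 203 225; 182 203 225; 183 204 225; 184 204 225; 185 204 225; 186 204 225; 187 204 225; 188 204 225; 189 204 225; 190 204 225; 191 204 225; 192 204 225; 193 204 225; 194 204 225; 195 204 225; 196 204 225; 197 205 225; 198 205 211; 199 205 211; 200 205 211; 201 205 211; 202 205 212; 203 205 212; 204 205 212; 205 205 212; 206 205 212; 207 205 213; 208 204 216; 209 203 217; 210 202 218; 211 201 218; 212 201 218; 213 201 218; 214 201 218; 215 201 219; 216 201 219; 217 201 219; 218 201 218; 219 201 217; 220 202 216; 221 203 215; 222 204 213; 
[0.4915, -0.2087] [199.8 173.6] [220.  223.3] pommel [200.7 173.6] [211.9 179.7]
[0.4945, -0.2087] [199.5 174.2] [219.8 224. ] pommel [200.5 174.2] [211.6 180.3]
[0.4915, -0.2057] [200.8 173.6] [221.  223.4] pommel [201.8 173.6] [213.  179.7]
```

Call:
{"fn": "apply_moves", "kwargs": {
  "commands": [0,0,0,-5.1,-3,0,8.7,0,0,0,-5.1,-3,0,8.7,0,0,0,0,0,0,8.7,0,0,0,0,0,0,8.7]
}}

```text
clock: 22.2
position: [0.493, -0.208, 0.1658]
tool_rot: [2.198, 2.245, 0.001]
ft_force: [0.9, 0.7, -0.1]
gripper_width: 0.992
finger_force: 0.0
```

Call:
{"fn": "apply_moves", "kwargs": {
  "commands": [0,0,0,0,0,4,8.7,0,0,0,0,0,4,8.7,0,0,0,0,0,3,8.7,0,0,0,0,0,2,8.7,0,0,0,0,0,0,8.7]
}}

```text
clock: 22.82
position: [0.4922, -0.2066, 0.0343]
tool_rot: [-2.193, -2.245, 0.001]
ft_force: [-0.3, -0.4, 0.4]
gripper_width: 0.996
finger_force: 0.0
```

Call:
{"fn": "apply_moves", "kwargs": {
  "commands": [0,0,0,0,0,0,5,0,0,0,0,0,0,3.6,0,0,0,0,0,0,3,0,0,0,0,0,0,2.6,0,0,0,0,0,0,0,0,0,0,0,0,0,0,0,0,0,0,0,0,0,0,0,0,0,0,0,0]
}}

```text
clock: 23.82
position: [0.4926, -0.2087, 0.0358]
tool_rot: [2.198, 2.244, 0.0]
ft_force: [1.6, -0.8, 0.8]
gripper_width: 0.281
finger_force: 28.6
```

Call:
{"fn": "apply_moves", "kwargs": {
  "commands": [0,0,0,0,0,-2,0,0,0,0,0,0,-4,0,0,0,0,0,0,-4.5,0,0,0,0,0,0,0,0]
}}

```text
clock: 24.32
position: [0.494, -0.2094, 0.1432]
tool_rot: [2.195, 2.241, 0.003]
ft_force: [-0.0, 0.0, -6.0]
gripper_width: 0.281
finger_force: 29.6
```

Call:
{"fn": "apply_moves", "kwargs": {
  "commands": [0,0,0,2.3,1.9,0,0,0,0,0,3.6,3.05,0,0,0,0,0,3.6,3.05,0,0,0,0,0,3.6,3.05,0,0,0,0,0,3,2.6,0,0,0,0,0,2,1.7,0,0,0,0,0,0,0,0,0,0,0,0,0,0,0,0]
}}

```text
clock: 25.32
position: [0.6407, -0.0251, 0.1396]
tool_rot: [-2.197, -2.244, 0.003]
ft_force: [-0.8, -0.8, -4.4]
gripper_width: 0.281
finger_force: 30.2
```

```bash
python3 - <<'E'
from h import *
from bench import *
s=state();p=s["position"];print(p,s["gripper_width"],s["ft_force"],tool(s,[.6425-p[0],-.0245-p[1],0]))
t=read_camera("top")["image"]
E
```

```text
[ 0.64068337 -0.02509702  0.13959243] 0.2811128319175799 [-0.75886565 -0.82729406 -4.39585948] [ 0.06  0.18 -0.  ]
```

Call:
{"fn": "apply_moves", "kwargs": {
  "commands": [0,0,0,0,0.15,1,0,0,0,0,0,0,1,0,0,0,0,0,0,0.3,0,0,0,0,0,0,0.3,0,0,0,0,0,0,0.3,0,0,0,0,0,0,0.3,0,0,0,0,0,0,0,0]
}}

```text
clock: 26.25
position: [0.6436, -0.0244, 0.1089]
tool_rot: [2.198, 2.244, 0.0]
ft_force: [-0.2, -0.1, 1.8]
gripper_width: 0.281
finger_force: 29.8
```

Call:
{"fn": "apply_moves", "kwargs": {
  "commands": [0,0,0,0,0,0.3,0,0,0,0,0,0,0.3,0,0,0,0,0,0,0.3,0,0,0,0,0,0,0.3,0,0,0,0,0,0,0,0]
}}

```text
clock: 26.88
position: [0.6432, -0.0244, 0.0962]
tool_rot: [-2.198, -2.244, 0.001]
ft_force: [-0.9, -0.3, -0.1]
gripper_width: 0.281
finger_force: 30.0
```

Call:
{"fn": "apply_moves", "kwargs": {
  "commands": [0,0,0,0,0,0.2,0,0,0,0,0,0,0.15,0,0,0,0,0,0,0,0]
}}

```text
clock: 27.25
position: [0.6438, -0.0245, 0.0936]
tool_rot: [2.198, 2.244, 0.001]
ft_force: [-1.3, -0.7, 4.4]
gripper_width: 0.279
finger_force: 29.7
```

Call:
{"fn": "apply_moves", "kwargs": {
  "commands": [0,0,0,0,0,0.15,0,0,0,0,0,0,0.1,0,0,0,0,0,0,0,0]
}}

```text
clock: 27.62
position: [0.6456, -0.0247, 0.0933]
tool_rot: [2.196, 2.242, 0.004]
ft_force: [-1.9, -1.0, 14.7]
gripper_width: 0.281
finger_force: 29.2
```

Call:
{"fn": "apply_moves", "kwargs": {
  "commands": [0,0,0,0,0,0.15,0,0,0,0,0,0,0,0,0,0,0,0,0,0,0]
}}

```text
clock: 28.0
position: [0.6461, -0.0248, 0.093]
tool_rot: [2.195, 2.241, 0.006]
ft_force: [-3.7, -1.6, 22.7]
gripper_width: 0.284
finger_force: 29.2
```

Call:
{"fn": "apply_moves", "kwargs": {
  "commands": [0,0,0,0,0,-1,0,0,0,0,0,0,-3,0,0,0,0,0,0,-2,0,0,0,0,-2,-1.7,0,0,0,0,0,-3,-2.5,0,0,0,0,0,-3.6,-3.05,0,0,0,0,0,-3.6,-3.05,0,0,0,0,0,-3.6,-3.05,0,0,0,0,0,-2.3,-1.9,0,0,0,0,0,0,0,0,0,0,0,0,0,0,0,0]
}}

```text
clock: 29.38
position: [0.4941, -0.2085, 0.1488]
tool_rot: [-2.198, -2.243, 0.0]
ft_force: [-1.2, -0.7, -4.7]
gripper_width: 0.28
finger_force: 30.2
```

```bash
python3 - <<'E'
from h import *
from bench import *
import pickle
s=state();print(s["position"],s["tool_rot"],s["ft_force"])
a=pickle.load(open("c0.pkl","rb"))
for n in("top","scene"):
    c=read_camera(n);pickle.dump(c,open(f"g_{n}.pkl","wb"))
    g=lambda m:cv2.cvtColor(m,cv2.COLOR_RGB2GRAY).astype(np.float32)
    u,v=w2pix(c,[.6433,-.0245,.08]).astype(int)
    print(n,"up at",w2pix(c,[.6433,-.0245,.08]),"down at",w2pix(c,[.6433,-.0245,.058]))
    t=g(a[n]["image"])[v-4:v+5,u-5:u+6];S=g(c["image"])[v-12:v+19,u-14:u+15]
    r=cv2.matchTemplate(S,t,cv2.TM_CCOEFF_NORMED);_,mx,_,loc=cv2.minMaxLoc(r);print("shift",loc[0]-9,loc[1]-8,mx)
E
```

```text
[ 0.49410097 -0.20848149  0.14875428] [-2.19824281e+00 -2.24284901e+00  1.77801470e-04] [-1.18805317 -0.70077623 -4.69713764]
top up at [285.86058234 170.86489486] down at [285.7920826  172.75994735]
shift 0 2 0.8120526075363159
scene up at [267.80911239 233.73837423] down at [267.87214815 240.37674328]
shift -1 7 0.8899643421173096
```

The peg is down in both cameras, with image shifts of 2 and 7 px as predicted. Next I stand the pounder back on the tiles.

Call:
{"fn": "apply_moves", "kwargs": {
  "commands": [0,0,0,0,0,3,0,0,0,0,0,0,4,0,0,0,0,0,0,2.5,0,0,0,0,0,0,1,0,0,0,0,0,0,0.4,0,0,0,0,0,0,0,0]
}}

```text
clock: 30.22
position: [0.4955, -0.2086, 0.0409]
tool_rot: [2.197, 2.244, 0.001]
ft_force: [0.8, 1.0, -5.0]
gripper_width: 0.281
finger_force: 30.2
```

Call:
{"fn": "apply_moves", "kwargs": {
  "commands": [0,0,0,0,0,0.15,0,0,0,0,0,0,0.15,0,0,0,0,0,0,0,0]
}}

```text
clock: 30.6
position: [0.4949, -0.2086, 0.0375]
tool_rot: [2.198, 2.244, 0.0]
ft_force: [-0.0, 0.3, -5.3]
gripper_width: 0.281
finger_force: 30.2
```

Call:
{"fn": "apply_moves", "kwargs": {
  "commands": [0,0,0,0,0,0.1,0,0,0,0,0,0,0.1,0,0,0,0,0,0,0.1,0,0,0,0,0,0,0,0]
}}

```text
clock: 31.1
position: [0.4952, -0.209, 0.0355]
tool_rot: [2.197, 2.244, 0.0]
ft_force: [-3.1, 0.1, 9.3]
gripper_width: 0.28
finger_force: 29.6
```

Call:
{"fn": "apply_moves", "kwargs": {
  "commands": [0,0,0,0,0,-0.08,0,0,0,0,0,0,0,0,0,0,0,0,0,0,2.8,0,0,0,0,0,0,3.2,0,0,0,0,0,0,4,0,0,0,0,0,0,6,0,0,0,0,0,0,8.7,0,0,0,0,0,0,8.7,0,0,0,0,0,0,8.7]
}}

```text
clock: 32.22
position: [0.4948, -0.2086, 0.0351]
tool_rot: [2.198, 2.245, -0.0]
ft_force: [0.2, 0.5, -0.5]
gripper_width: 0.875
finger_force: 0.0
```

Call:
{"fn": "apply_moves", "kwargs": {
  "commands": [0,0,0,0,0,-2,8.7,0,0,0,0,0,-4,8.7,0,0,0,0,0,-6,8.7,0,0,0,0,0,-4,8.7,0,0,0,0,-5,0,8.7,0,0,0,0,-5,0,8.7,0,0,0,0,0,0,8.7]
}}

```text
clock: 33.1
position: [0.3918, -0.21, 0.195]
tool_rot: [-2.199, -2.242, 0.001]
ft_force: [0.1, -1.2, 0.1]
gripper_width: 0.993
finger_force: 0.0
```

```bash
python3 - <<'E'
from h import *
from bench import *
import pickle
s=state();print(s["position"],s["ft_force"],s["gripper_width"])
a=pickle.load(open("c0.pkl","rb"));g=lambda m:cv2.cvtColor(m,cv2.COLOR_RGB2GRAY).astype(np.float32)
c=read_camera("scene");A,B=g(a["scene"]["image"]),g(c["image"])
def m(n,u,v,h,w):
    t=A[v-h:v+h,u-w:u+w];y,x=max(v-h-12,0),max(u-w-12,0);S=B[y:v+h+12,x:u+w+12]
    _,mx,_,l=cv2.minMaxLoc(cv2.matchTemplate(S,t,cv2.TM_CCOEFF_NORMED));print(n,l[0]-u+w+x,l[1]-v+h+y,round(mx,3))
m("pounder",209,200,24,10);m("jar",265,268,26,20);m("timer",310,277,16,18);m("jug",155,232,36,32);m("white1",373,181,18,24);m("white2",240,181,18,26);m("spider",402,272,20,26);m("blue",171,206,16,8);m("bowl",117,202,16,24);m("pin",460,217,25,25)
E
python3 - <<'E'
import sys;sys.path.insert(0,".")
E
```

```text
[ 0.39175248 -0.21002191  0.19497603] [ 0.10622324 -1.20215188  0.1419155 ] 0.9931956879982775
pounder 1 0 0.82
jar 0 0 0.991
timer 0 0 0.99
jug 0 0 0.923
white1 0 0 0.886
white2 -9 5 0.727
spider 0 0 0.984
blue 0 0 0.919
bowl 8 -3 0.713
pin 0 0 0.928
```

```bash
python3 - <<'E'
from h import *
from bench import *
import pickle
a=pickle.load(open("c0.pkl","rb"))["top"]["image"]
b=pickle.load(open("g_top.pkl","rb"))["image"];c=read_camera("top")["image"]
e=lambda m:cv2.cvtColor(m,cv2.COLOR_RGB2HSV)[:,:,1].astype(np.float32)
for nm,I in(("g",b),("now",c)):
  for n,u,v,h,w in(("bowl",425,219,22,22),("white2",326,273,30,30),("pounder",341,219,10,9)):
    t=e(a)[v-h:v+h,u-w:u+w];S=e(I)[v-h-10:v+h+10,u-w-10:u+w+10]
    _,mx,_,l=cv2.minMaxLoc(cv2.matchTemplate(S,t,cv2.TM_CCOEFF_NORMED));print(nm,n,l[0]-10,l[1]-10,round(mx,3))
E
```

```text
g bowl 0 0 0.987
g white2 -10 -1 0.39
g pounder -8 -10 0.568
now bowl 0 0 0.977
now white2 0 0 0.516
now pounder 0 1 0.856
```

```bash
python3 -c "
from bench import job_done
print(job_done())"
```

```text
the job is handed in; nothing more can be done
None
```

The wooden tray is home against the stop, the peg is knocked fully down with the steel pounder, the pounder is standing upright on the tiles near where it started, and the job is handed in at about 33 s. Camera checks showed no other object moved, though the arm partly hid one white look-alike tray, so that one is less certain.

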